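Fit the exhaust filter to the bench vacuum pump

ROBOT

A 6-joint arm with a two-finger parallel gripper is mounted at the origin on a cart in front of the work surface, level with it; the furniture and walls round the work are solid. World frame = base frame: x ahead of the robot, y to its left, z up, the work surface at z = 0. Lengths are in m, angles in rad, forces in N, time in s.
With the tool pointing down it reaches from about 0.3 to 0.775 m from the base axis. Payload 14.6 kg.
Tool frame: the origin (TCP) lies at the very end of the fingers, on their centre line; the grasp point (between the pads) lies 19 mm behind it (manip.grip_point_offset is the distance from the TCP to the grasp point, in m); z points along the fingers, y is the line along which they close (so a half turn about z gives the same grasp; the last joint's range is limited). The gripper opens to 94 mm and grips with 3 to 60 N. Pads are 16 mm wide; open, the fingers measure 119 mm over their backs; the gripper's body (75 mm by 177 mm) begins 78 mm behind the grasp point.
Start: joints at [-1.39, 0.3, 1.521, -0, 1.321, -0.067], TCP at [0.135, -0.533, 0.205] pointing down, gripper open.
Joint ranges: [-3.03, 3.03], [-0.79, 2.21], [0.23, 2.52], [-1.04, 4.18], [0, 3.07], [-2.55, 2.55]. Speed limits (rad/s): [2.22, 2.22, 2.57, 3.14, 3.14, 3.14].

INTERFACE

Orientations are given as a rotation vector (axis times angle).
In Python, from cell import manip gives the robot as it stands. Calls block until the motion is done:
- manip.move_pose(position, orientation): joint-space move of the TCP to a pose.
- manip.movel(position, orientation=None, max_speed=0.15, guard=None): straight line of the TCP; orientation=None keeps the orientation; max_speed is the mean speed in m/s. With guard (N) it stops when the force on the tool has changed by that much, and returns True; else False.
- manip.set_joints(angles): joint-space move.
- manip.command_gripper(opening, squeeze=None): finger opening in m; squeeze is the grip in N (None keeps the last); returns when the fingers have stopped.
- manip.hold(seconds).
- manip.inverse_kinematics(position, orientation): joint angles nearest the present ones, or None.
- manip.state(): the state.
- manip.grab_frame(name): name is "scene" or "side" or "wrist"; returns a dict with "frame" (480x640x3 uint8, red, green, blue), "vfov" (degrees; the focal length in pixels is half the picture's height over the tangent of half this angle, whatever the lens; pixels are square), "cx", "cy" (the principal point, pixels), "R" (3x3) and "t" (3): a world point X has camera coordinates R X + t. Camera axes: x right, y down, z forward; pixel columns grow to the right and rows downward; lengths in m; the calibration is good to about 2 mm. A picture is of the moment at which its call begins. There is no depth.
A pose or a line that the arm cannot do raises manip.IKError and nothing moves.
- manip.job_done(): hands the job in; it is judged then, once.
The state is a dict: "time_s": time; "joint_positions": joint angles; "dq": joint speeds; "joint_efforts": joint torques, N m; "tcp_pos": TCP position; "eef_rot": TCP orientation; "wrist_force": force on the tool from outside, world axes, zero at the start; "torque": the same for the moment, N m; "opening": finger opening in m; "gripper_force": force on a finger pad.
Only numpy, scipy, OpenCV 4.12 (cv2) and the standard library are available. Lean on these libraries where they do the work, as an engineer would, in place of code of your own. Each camera call takes 0.05 s, during which the arm holds its last target. There are 200 camera calls.

TASK

The small blue vacuum pump on the packing bench is waiting for its exhaust filter, which stands on its hexagonal cap beside it with the spigot up. Turn the cartridge over (for instance by laying it down and taking it again near its cap) and push its spigot straight down into the collet on top of the pump, past the sprung jaws until it is fully home; push it in, do not drop it. Leave it standing there on its own, and leave the oil bottle, cardboard box and spring clamp as they are.

Things in the scene. Friction and masses are not known exactly. Their poses are not given: they have to be found in the camera images.
- filter_cartridge: Loose filter cartridge, 146 mm long, 0.1 to 0.2 kg. Origin: centre of the outer face of its blue hexagonal cap; z axis along the cartridge from cap to spigot (up at the start: it stands on its cap). Along z: cap 0 to 10 mm (50 mm across flats, 58 across corners), white and cream pleated body 10 to 120 mm (rigid cylinder, 50 mm diameter: grip here), blue spigot 120 to 146 mm.
- cartridge_middle (a point): point on the cartridge's axis 65 mm from the cap face, halfway along the body; axes as the cartridge's. Laid on the bench, the cartridge rests on a flat of its cap with the axis level, 25 mm above the bench; it may first roll up to a twelfth of a turn, no farther.
- spigot_end (a point): centre of the spigot's end face, 146 mm from the cap face; axes as the cartridge's. The spigot is 30 mm in diameter and 26 mm long, with a black O-ring, a retaining groove 8 to 15 mm from its end (24 mm diameter), and its last 6 mm tapered to 22 mm.
- vacuum_pump: Small vacuum pump, fixed to the bench: aluminium head (72 x 76 mm, top 62 mm above the bench) with gauge and hose barb in front, blue finned motor of 68 mm diameter behind. Origin on the bench under the collet's axis; x points from head to motor (motor reaches x = 155 mm, gauge and barb x = -61 mm, sides y = +-48 mm; only the collet is higher than 80 mm), z up.
- collet_seat (a point): centre of the collet's inner floor, 62 mm above the bench, where the spigot bottoms; z up along the collet's axis. Upright socket 24.5 mm deep, bore 33 mm; four sprung brass jaws inside, 11 mm above the floor, stop the cartridge's own weight with the spigot end about 8 mm short of the floor, take a push of about 10 N, and snap into the spigot's groove as it bottoms.
- collet_mouth (a point): centre of the collet's mouth, 86.5 mm above the bench, inside a black release ring of 56 mm outer diameter; its lead-in cone narrows from 43 to 33 mm over the top 5.5 mm. With the spigot bottomed, the cartridge's shoulder is 1.5 mm above the mouth and no spigot shows.
- oil_bottle: bystander: small black bottle with red cap, 43 mm in diameter, 105 mm tall, origin at the centre of its underside
- carton_box: bystander: closed brown cardboard box, 63 x 114 x 51 mm, origin at the centre of its underside
- spring_clamp: bystander: orange spring clamp lying flat, 24 x 124 x 22 mm, origin at the centre of its underside

How it is judged:
By the outcome, as a careful person would: the job done as asked, in the order asked, and still so for the second after the job is handed in, with the robot touching nothing.
It also fails if it takes over 61 s, if anything falls off the work surface, if the arm or the gripper's body presses on something with over 40 N, if the wrist force passes 120 N, or if a joint passes its speed limit or range.

## Working session

There is one attempt and no reset: what is moved stays moved. The work goes in short steps, each a Python script; the robot and the scene stay as the last script left them, time stands still between calls to the robot, and variables do not carry over. Pictures are saved under pics/ and viewed, at most 10 in all, crops included, and the job is handed in when it is done.

```bash
ls; mkdir -p pics
python3 - <<'E'
from cell import manip
import cv2,numpy as np
ims=[]
for n in("scene","side"):
    f=manip.grab_frame(n); cv2.imwrite(f"pics/{n}0.png",f["frame"][:,:,::-1]); np.savez(f"pics/{n}0.npz",**f)
    print(n,f["vfov"],f["cx"],f["cy"],(-np.array(f["R"]).T@f["t"]).round(3))
print(manip.state())
E
```

```text
cell.py
pics
scene 51.269940640821986 312.66949677976856 234.32104403443984 [-0.009  0.91   0.668]
side 50.09658576564112 321.0579852659817 242.1766103895539 [ 0.08  -1.126  0.612]
{'time_s': 0.1, 'joint_positions': array([-1.38960928e+00,  3.00445154e-01,  1.52149487e+00,  9.66845393e-07,
        1.32070560e+00, -6.66099239e-02]), 'dq': array([ 0.00062238, -0.0021955 , -0.00194605, -0.0026976 , -0.00127049,
       -0.00017495]), 'joint_efforts': array([ 2.03316376e-03, -5.32645547e+01, -3.53284872e+01,  7.09711947e-02,
        2.34352757e-02, -6.23257597e-05]), 'tcp_pos': array([ 0.13484879, -0.53297755,  0.20493703]), 'eef_rot': array([-3.11646726e+00, -3.88113188e-01,  9.32028242e-05]), 'wrist_force': array([-0.31187223, -0.52211365,  0.49632089]), 'torque': array([-0.04935805, -0.03652605,  0.03919563]), 'gripper_force': 0.0, 'opening': 0.09417539601601159}
```

View pics/scene0.png

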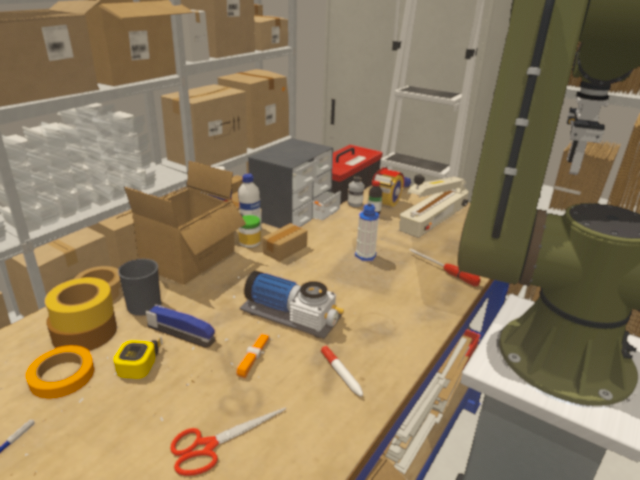

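View pics/side0.png

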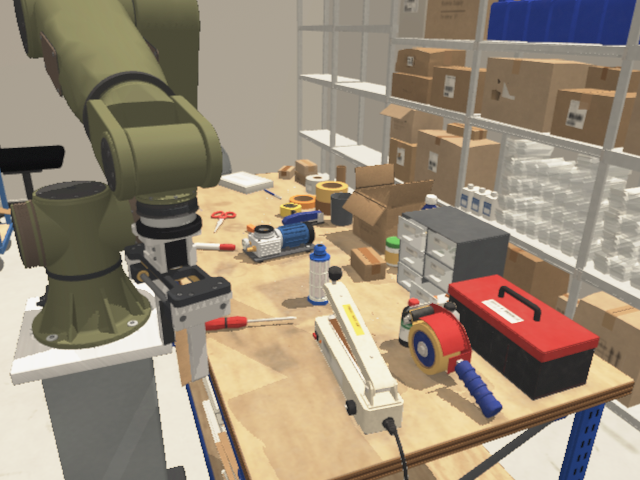

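Scene view: the cartridge is at about (367,233), spigot top (369,208), with the collet ring at (314,289), clamp (253,355) and carton (286,241). Side view: the cartridge is at (318,275), spigot top (319,248), and the collet at (266,230).

```bash
cat > h.py <<'E'
import numpy as np,cv2
from scipy.spatial.transform import Rotation as Ro
def ray(f,u,v):
    F=240/np.tan(np.radians(float(f["vfov"]))/2); R=np.array(f["R"])
    d=R.T@np.array([(u-f["cx"])/F,(v-f["cy"])/F,1]); return -R.T@np.array(f["t"]),d/np.linalg.norm(d)
def plane(f,u,v,z):
    c,d=ray(f,u,v); return c+d*(z-c[2])/d[2]
def tri(*obs):
    A=np.zeros((3,3));b=np.zeros(3);P=[]
    for f,u,v in obs:
        c,d=ray(f,u,v);M=np.eye(3)-np.outer(d,d);A+=M;b+=M@c;P.append((c,M))
    x=np.linalg.solve(A,b); return x,[np.linalg.norm(M@(x-c)) for c,M in P]
def proj(f,X):
    F=240/np.tan(np.radians(float(f["vfov"]))/2); p=np.array(f["R"])@X+f["t"]; return np.array([f["cx"],f["cy"]])+F*p[:2]/p[2]
def blue(im):
    h=cv2.cvtColor(im,cv2.COLOR_RGB2HSV); return cv2.inRange(h,(103,140,50),(125,255,255))
def down(yaw): # tool z down, tool y at yaw+90deg ( x axis at yaw)
    x=np.array([np.cos(yaw),np.sin(yaw),0]);z=np.array([0,0,-1.]);return Ro.from_matrix(np.c_[x,np.cross(z,x),z]).as_rotvec()
E
python3 - <<'E'
from h import *
s=np.load("pics/scene0.npz");d=np.load("pics/side0.npz")
print("spig",tri((s,369,208),(d,319,248)),"base",plane(s,366,255,0),plane(d,318,300,0))
print("collet",tri((s,314,289),(d,266,231)))
for n,f,uv,z in[("motorend",s,(253,286),.04),("motorend",d,(311,235),.04),("carton",s,(286,238),.05),("carton",d,(369,260),.05),("clamp",s,(253,355),.01),("screwdr",s,(470,273),.01),("scrtip",s,(412,250),.01),("pen",s,(342,370),.01),("stapler?heat",s,(405,225),0),("bottle",d,(405,345),0),("jar",d,(393,265),0)]: print(n,plane(f,*uv,z).round(3))
a=s["frame"][170:370,220:500];b=d["frame"][190:350,220:420]
cv2.imwrite("pics/c.png",np.vstack([cv2.resize(a[:,:,::-1],(800,571))[:300*2]]))
cv2.imwrite("pics/d.png",cv2.resize(b[:,:,::-1],(750,600)))
E
```

```text
spig (array([ 0.50796958, -0.10051485,  0.13932625]), [np.float64(0.001771838538511248), np.float64(0.0017718385385110565)]) base [ 0.51098677 -0.10954873  0.        ] [ 0.5059272  -0.10147867  0.        ]
collet (array([0.4663756 , 0.19713229, 0.07835597]), [np.float64(0.0010383428896008037), np.float64(0.0010383428896007323)])
motorend [0.614 0.222 0.04 ]
motorend [0.61  0.212 0.04 ]
carton [0.679 0.017 0.05 ]
carton [ 0.68  -0.031  0.05 ]
clamp [0.49  0.365 0.01 ]
screwdr [ 0.255 -0.174  0.01 ]
scrtip [ 0.418 -0.191  0.01 ]
pen [0.332 0.299 0.01 ]
stapler?heat [ 0.505 -0.332  0.   ]
bottle [ 0.604 -0.348  0.   ]
jar [0.782 0.012 0.   ]
```

View pics/c.png

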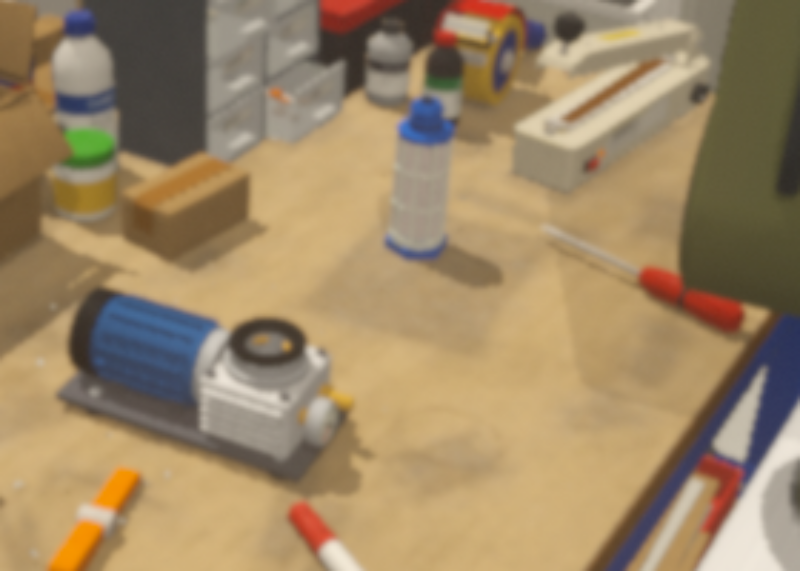

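View pics/d.png

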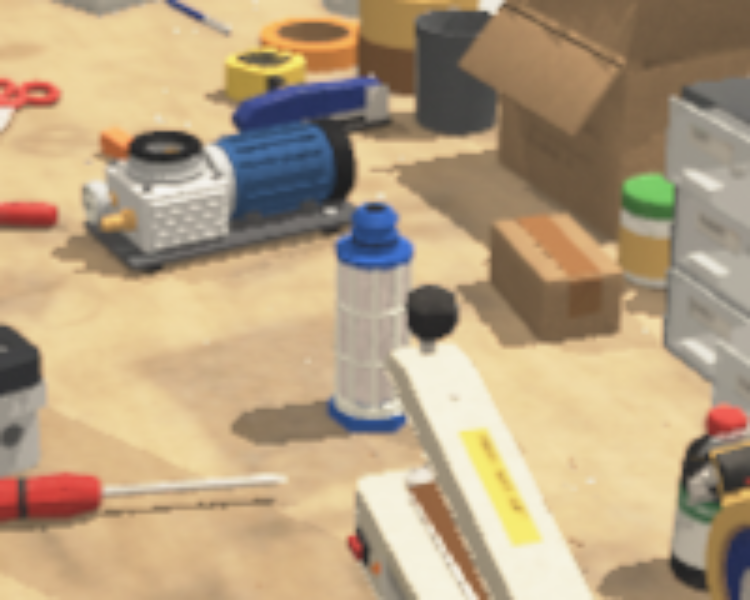

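The cartridge stands near (0.508,-0.102) and the collet is near (0.466,0.197), with the pump's x axis about 7° from world x. Next I check whether a level tool could flip the cartridge with the last joint alone.

```bash
cat >> h.py <<'E'
def lev(yaw,pitch,roll): # tool z towards yaw, pitch below level; tool x up rolled by roll about tool z (roll 0: y level, x up)
    z=np.array([np.cos(yaw)*np.cos(pitch),np.sin(yaw)*np.cos(pitch),-np.sin(pitch)])
    y=np.cross(z,[0,0,1]);y/=np.linalg.norm(y);x=np.cross(y,z)
    return (Ro.from_rotvec(z*roll)*Ro.from_matrix(np.c_[x,y,z])).as_rotvec()
E
python3 - <<'E'
from h import *
from cell import manip
C=np.array([.508,-.102,0]);P=np.array([.466,.197,0])
for nm,B,hs in(("pick",C,(.065,.09)),("place",P,(.145,.25))):
  for h in hs:
    for dy in range(-120,121,30):
      for pd in (0,30,60):
        for r in(0,np.pi):
          yaw=np.arctan2(B[1],B[0])+np.radians(dy);o=lev(yaw,np.radians(pd),r)
          p=B+[0,0,h]+Ro.from_rotvec(o).as_matrix()[:,2]*.019
          try:q=manip.inverse_kinematics(p,o)
          except Exception as e:q=None
          if q is not None: print(nm,h,dy,pd,round(r,1),np.round(q,2))
E
```

```text
pick 0.065 -120 0 0 [ 0.07  1.13  1.21 -0.96  2.11 -2.2 ]
pick 0.065 -120 0 3.1 [ 0.07  1.13  1.21 -0.96  2.11  0.94]
pick 0.065 -120 30 0 [ 0.04  0.87  1.36 -0.69  1.74 -2.19]
pick 0.065 -120 30 3.1 [ 0.04  0.87  1.36 -0.69  1.74  0.95]
pick 0.065 -120 60 0 [-0.07  0.61  1.56 -0.42  1.33 -2.32]
pick 0.065 -120 60 3.1 [-0.07  0.61  1.56 -0.42  1.33  0.82]
pick 0.065 -90 30 0 [ 0.13  0.72  1.65 -0.98  1.41 -2.3 ]
pick 0.065 -90 30 3.1 [ 0.13  0.72  1.65 -0.98  1.41  0.84]
pick 0.065 -90 60 3.1 [-0.03  0.51  1.73 -0.59  1.08  0.5 ]
pick 0.065 -60 60 3.1 [-0.04  0.39  1.91 -0.73  0.78  0.15]
pick 0.065 -30 0 0 [ 0.09  0.81  2.2   3.95  1.48 -1.66]
pick 0.065 -30 0 3.1 [0.09 0.81 2.2  3.95 1.48 1.48]
pick 0.065 -30 60 3.1 [-0.13  0.3   2.06 -0.71  0.44 -0.39]
pick 0.065 0 0 0 [-0.34  0.82  2.34  3.    1.58 -1.57]
pick 0.065 0 0 3.1 [-0.34  0.82  2.34  3.    1.58  1.57]
pick 0.065 0 30 0 [-0.32  0.37  2.35  2.96  0.63 -1.49]
pick 0.065 0 30 3.1 [-0.32  0.37  2.35  2.96  0.63  1.65]
pick 0.065 0 60 0 [-0.29  0.26  2.11  0.19  0.26  1.31]
pick 0.0
[... 7271 characters left out ...]
.17  1.93  1.11  1.32 -0.48]
place 0.25 60 60 0 [0.08 0.1  1.78 0.55 1.2  0.01]
place 0.25 90 0 0 [-0.13  0.62  1.65  1.22  1.97 -0.76]
place 0.25 90 0 3.1 [-0.13  0.62  1.65  1.22  1.97  2.38]
place 0.25 90 30 0 [-0.07  0.4   1.63  0.89  1.7  -0.64]
place 0.25 90 30 3.1 [-0.07  0.4   1.63  0.89  1.7   2.51]
place 0.25 90 60 0 [ 0.09  0.24  1.61  0.5   1.48 -0.41]
place 0.25 120 0 0 [ 0.01  0.8   1.31  0.98  2.31 -0.78]
place 0.25 120 0 3.1 [0.01 0.8  1.31 0.98 2.31 2.37]
place 0.25 120 30 0 [ 0.05  0.6   1.34  0.67  2.03 -0.84]
place 0.25 120 30 3.1 [0.05 0.6  1.34 0.67 2.03 2.3 ]
place 0.25 120 60 0 [ 0.15  0.37  1.45  0.37  1.7  -0.8 ]
place 0.25 120 60 3.1 [0.15 0.37 1.45 0.37 1.7  2.34]
```
Level is reachable, e.g. dy=60 or 90 (tool pointing toward +y roughly; yaw≈ -11+60=49°). At pick: arm link collision? Wrist radius: horizontal tool at z=.065..0.09 height: wrist (hand link radius ~0.05-0.06?), gripper body half-height 37mm when roll so y level. The tool frame & gripper body with the wrist camera on it... camera may stick out. At roll 0 camera is either up or down. Looking at side image, camera protrudes? The gripper in start pose: body black, from flange. Grip at 0.095 height at pick: gripper body bottom at 0.095-0.0375=0.057. Wrist link 5/6 diameter maybe 0.1. Ok. In the inverted placement, grip at 95 mm from cap = 51 mm from spigot end → height 0.113; gripper body bottom 0.0755 <80 of the pump; collet ring 86.5 high radius 28mm; fingers' vertical width 16-ish+. Prefer grip around 75 mm: pick height 0.075 (body bottom .0375), place height 0.133. Wrist camera could be on bottom in one of the rolls. Where is camera in the tool frame? Compute from grab_frame("wrist"). Also approach direction at place: tool coming from direction yaw; pump motor extends +x with yaw 7°, low 80mm. Tool from -y side (yaw 90 → gripper body over y<0.12, off pump mostly; pump sides ±48). Good: at yaw ~ 83+... With tool yaw perpendicular, gripper body begins 78mm behind grasp → beyond pump side 48 mm. Great: nothing to collide with even with camera down to... Good. For place dy=60: yaw=23+60=83°. q = [-.2,.66,1.99,1.5,1.61,{-1.07,2.07}]. dy=90: yaw 113.
At pick with same world-yaw 83: dy=94: q=[-.71,.97,1.55,1.13,1.86,-1.03/2.11]. Is the elbow/forearm clear from bench? Wrist from (0.5,-0.102) back along -y by ~.019+...wrist centre perhaps 0.25 behind: (0.48,-0.35,0.07). The heat sealer lies at (0.505,-0.33) at height maybe 0.06-0.15! Collision. So pick yaw differently: dy=30-45: yaw 20-34° : wrist at C - .25*(cos,sin)(30°) = (0.29,-0.23). Screwdriver at (0.255,-0.174)-(0.418,-0.191) height ~0.03. Hmm and arm base at 0; wrist link low. Screwdriver handle z up to 0.03; gripper body bottom at .0375. Wrist radius? Unknown. Alternative yaw=0 ish dy=0: wrist at (0.265,-0.05): q=[-.34,.82,2.34,3.0,1.58] – arms folded. j4=3.0 wrist flipped. Risky but clean of objects? Bench edge: the bench surface begins x~0.2? Fine. Note this arm with j4=3 and j5 1.58... elbow geometry unknown. Alternatively dy=-30+... Pick higher: grip at 100mm from the cap, z=0.1 wrist bottom at ≥0.04. Then set down after? Placement grip is 46 mm from spigot end: height 0.108; body 37 mm half →0.071 but beyond pump's side if yaw is perpendicular; fingers above ring at z 0.0865: finger vertical half-width ~8-12mm. ok. But the wrist link fatter lower at .05 – free bench there? pump side -y: from (0.466,0.197) toward -y: bench free to y=-0.1. Yes, free.

A level tool works: I can grip from the free left-front side (yaw about -30°), roll joint 6 by half a turn and place from the -y side. First I take wrist views on the way and check the wrist geometry.

Run:
```python
from h import *
from cell import manip
def snap(n,k):
    f=manip.grab_frame(n); cv2.imwrite(f"pics/{k}.png",f["frame"][:,:,::-1]); np.savez(f"pics/{k}.npz",**f); return f
W=[([.43,-.1,.36],0.),([.43,.05,.36],0.),([.40,.2,.33],.3)]
for i,(p,y) in enumerate(W):
    for yy in(y,y+np.pi):
        q=manip.inverse_kinematics(p,down(yy))
        if q is not None and abs(q[3])<1: break
    print(i,q)
    if i==0:
        q0=np.array(manip.state()["joint_positions"]); q0[1]-=.35; manip.set_joints(q0)
    manip.set_joints(q); f=snap("wrist",f"w{i}")
    s=manip.state();Rt=Ro.from_rotvec(s["eef_rot"]).as_matrix();c=-np.array(f["R"]).T@f["t"]
    print(s["time_s"],s["tcp_pos"].round(4),"cam in tool",(Rt.T@(c-s["tcp_pos"])).round(3),f["vfov"])
    print(blue(f["frame"]).sum()//255)
im=[cv2.imread(f"pics/w{i}.png") for i in range(3)]
cv2.imwrite("pics/w.png",cv2.resize(np.vstack([np.hstack(im[:2]),np.hstack([im[2],im[2]*0])]),(800,600),interpolation=cv2.INTER_AREA))
```

```text
0 [-3.11495841e-01 -2.16205998e-02  1.53391613e+00 -4.44089210e-16
  1.62929712e+00  1.25930049e+00]
2.7583 [ 0.4299 -0.1006  0.3599] cam in tool [ 0.075 -0.001 -0.18 ] 63.50973739869947
6309
1 [ 3.11115391e-02 -4.19439589e-02  1.55362954e+00 -4.44089210e-16
  1.62990708e+00  1.60190787e+00]
3.4583 [0.4301 0.0491 0.36  ] cam in tool [ 0.075 -0.001 -0.18 ] 63.50973739869947
7735
2 [ 0.38171589 -0.0033398   1.58277122  0.          1.56216123  1.65251221]
4.175 [0.4006 0.1988 0.3302] cam in tool [ 0.075 -0.001 -0.179] 63.50973739869947
6509
```

View pics/w.png

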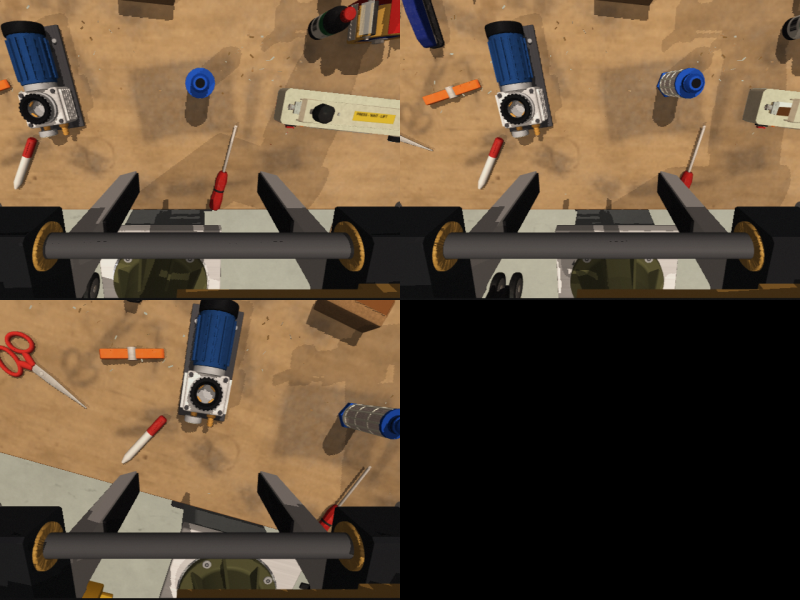

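The three wrist views (in full-frame pixels) show the cartridge end-on at w0 (320,133) and w1 (464,133). The collet ring is at w0 (59,171), w1 (186,171) and w2 (330,150). The wrist camera sits on the tool's +x side.

Run:
```python
from h import *
from cell import manip
w=[np.load(f"pics/w{i}.npz") for i in range(3)]
def dark(f,u,v,r,inner):
    g=cv2.cvtColor(f["frame"],cv2.COLOR_RGB2HSV)[:,:,2]
    m=(g<70).astype(np.uint8); k=np.zeros_like(m);cv2.circle(k,(u,v),r,1,-1);m*=k
    n,l,st,ce=cv2.connectedComponentsWithStats(m)
    i=1+np.argmax(st[1:,4]); c=max(cv2.findContours((l==i).astype(np.uint8),0,2)[0],key=len)
    e=cv2.fitEllipse(cv2.convexHull(c)); return e[0],e[1],st[i,4]
ob=[(w[i],)+tuple(np.array(e[0])) for i,e in((i,dark(w[i],u,v,30,0)) for i,u,v in((0,59,171),(1,186,171),(2,330,150))) if not print("ring",i,e)]
print("collet",tri(*ob))
for i in range(3): print(plane(w[i],ob[i][1],ob[i][2],.0865).round(4))
ob=[(w[i],)+tuple(np.array(e[0])) for i,e in((i,dark(w[i],u,v,13,0)) for i,u,v in((0,320,133),(1,464,133))) if not print("spig",i,e)]
print("spigot",tri(*ob)); 
for i in range(2): print(plane(w[i],ob[i][1],ob[i][2],.146).round(4))
# motor axis direction, sealer corner
print("motor far",plane(w[2],218*1.6,5*1.6,.05),plane(w[2],206*1.6,150,.05))
print("sealer",plane(w[0],281*1.6,88*1.6,.05),plane(w[0],281*1.6,125*1.6,.05))
print("scene/side spig",tri((np.load("pics/scene0.npz"),369,208),(np.load("pics/side0.npz"),319,248))[0])
# wrist centre distance
best=[]
for L in np.arange(.1,.4,.01):
    qs=[manip.inverse_kinematics(np.array([.45,.1,.4])+Ro.from_rotvec(o).as_matrix()[:,2]*L,o) for o in(down(0),lev(.2,1.1,0),lev(.6,1.2,0))]
    if all(q is not None for q in qs): best.append((np.ptp(np.array(qs)[:,:3],0).sum(),round(L,3)))
print(sorted(best)[:2])
```

```text
ring 0 ((56.878448486328125, 174.3894500732422), (47.26887893676758, 58.696083068847656), np.int32(1557))
ring 1 ((185.04685974121094, 173.96702575683594), (47.397979736328125, 51.619083404541016), np.int32(1299))
ring 2 ((329.498291015625, 150.22723388671875), (51.7567024230957, 54.2403678894043), np.int32(1397))
collet (array([0.46290103, 0.20387076, 0.08048709]), [np.float64(0.0001684721875774687), np.float64(0.0002222284483048978), np.float64(5.7957344816543375e-05)])
[0.4633 0.1999 0.0865]
[0.4637 0.2019 0.0865]
[0.463  0.2041 0.0865]
spig 0 ((319.935546875, 132.61239624023438), (14.092617988586426, 15.291230201721191), np.int32(177))
spig 1 ((472.0209045410156, 133.19435119628906), (10.618066787719727, 14.491290092468262), np.int32(126))
spigot (array([ 0.50878816, -0.10362927,  0.14293377]), [np.float64(0.00016737746774359109), np.float64(0.00016737746774348828)])
[ 0.5089 -0.1036  0.146 ]
[ 0.5086 -0.1024  0.146 ]
motor far [0.60824729 0.22736654 0.05      ] [0.46248954 0.20254608 0.05      ]
sealer [ 0.50013332 -0.26313463  0.05      ] [ 0.42715647 -0.26944821  0.05      ]
scene/side spig [ 0.50796958 -0.10051485  0.13932625]
[(np.float64(0.001568106785281742), np.float64(0.27)), (np.float64(0.022960629954331235), np.float64(0.28))]
```

```bash
cat >> h.py <<'E'
C=np.array([.5085,-.1025,0]); P=np.array([.463,.203,0])
def tcp(B,h,o): return B+[0,0,h]+Ro.from_rotvec(o).as_matrix()[:,2]*.019
def snap(n,k):
    from cell import manip
    f=manip.grab_frame(n); cv2.imwrite(f"pics/{k}.png",f["frame"][:,:,::-1]); np.savez(f"pics/{k}.npz",**f); return f
E
python3 - <<'E'
from h import *
from cell import manip
manip.command_gripper(.094,30)
manip.set_joints([.15,-.1,2.2,3.2,1.3,-1.6])
s=manip.state();print(s["time_s"],s["tcp_pos"],Ro.from_rotvec(s["eef_rot"]).as_matrix()[:,2])
o=lev(np.radians(-31),0,0)
q=manip.inverse_kinematics(tcp(C,.27,o),o);print(np.round(q,2),np.round(manip.inverse_kinematics(tcp(C,.08,o),o),2))
manip.move_pose(tcp(C,.27,o),o)
s=manip.state();print(s["time_s"],s["tcp_pos"],s["wrist_force"])
a=snap("side","s1")["frame"];b=snap("scene","sc1")["frame"]
cv2.imwrite("pics/s1c.png",np.hstack([a,b])[:,:,::-1][:, :]) ; im=cv2.imread("pics/s1c.png"); cv2.imwrite("pics/s1c.png",cv2.resize(im,(800,300),interpolation=cv2.INTER_AREA))
E
```

```text
7.1333 [0.50819554 0.09862348 0.57040732] [0.71659797 0.0520106  0.69554457]
[-0.03  0.1   2.36  3.76  0.99 -1.95] [-0.03  0.76  2.29  3.65  1.49 -1.62]
8.45 [ 0.52509513 -0.11199947  0.27074354] [0.10422681 1.06249615 0.18297615]
```

View pics/s1c.png

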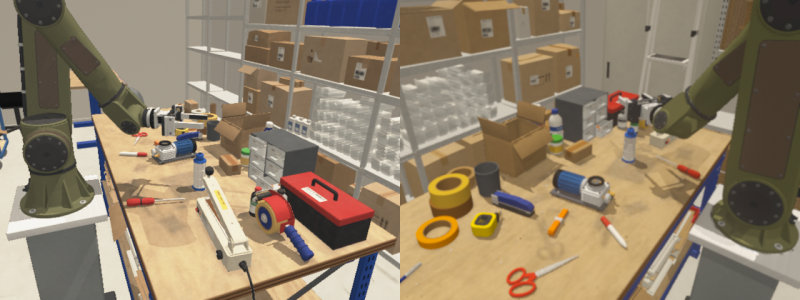

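The left (side) view shows the gripper level over the cartridge near (190,125), with everything else clear. Now I descend, grip and lift.

Run:
```python
from h import *
from cell import manip
o=lev(np.radians(-31),0,0)
print(manip.movel(tcp(C,.095,o),o,max_speed=.12,guard=12))
s=manip.state();print(s["time_s"],s["tcp_pos"],s["wrist_force"])
manip.command_gripper(.03,40)
s=manip.state();print(s["time_s"],s["opening"],s["gripper_force"],s["wrist_force"])
manip.movel(tcp(C,.30,o),o,max_speed=.15)
s=manip.state();print(s["time_s"],s["opening"],s["wrist_force"],s["joint_positions"].round(2))
for y in(30,53,83,100):
  for h in(.113,.30,.22):
    p=lev(np.radians(y),0,np.pi);q=manip.inverse_kinematics(tcp(P,h,p),p);print(y,h,None if q is None else np.round(q,2))
```

```text
False
10.1583 [ 0.52486509 -0.11227088  0.09550059] [ 0.33718294 -0.7581352  -0.64593721]
10.925 0.04920127569389472 39.98268663883209 [-0.68956293 -0.54413173  0.19340519]
12.4417 0.04916774276526233 [-0.25980095  0.05489043 -0.55372456] [-0.03  0.01  2.35  3.81  0.91 -2.02]
30 0.113 [0.16 0.64 2.41 2.78 1.48 1.6 ]
30 0.3 [ 0.16 -0.08  2.43  2.65  0.84  1.91]
30 0.22 [0.16 0.2  2.46 2.74 1.13 1.75]
53 0.113 [-0.11  0.65  2.28  2.1   1.46  1.75]
53 0.3 [-0.11  0.05  2.3   1.97  1.2   2.28]
53 0.22 [-0.11  0.29  2.33  2.04  1.31  2.03]
83 0.113 [-0.19  0.73  1.98  1.51  1.6   2.  ]
83 0.3 [-0.19  0.3   2.    1.52  1.62  2.42]
83 0.22 [-0.19  0.47  2.01  1.52  1.61  2.23]
100 0.113 [-0.16  0.81  1.78  1.28  1.74  2.1 ]
100 0.3 [-0.16  0.43  1.8   1.36  1.83  2.46]
100 0.22 [-0.16  0.58  1.81  1.32  1.8   2.29]
```

Run:
```python
from h import *
from cell import manip
p=lev(np.radians(90),0,np.pi)
manip.move_pose(tcp(P,.30,p),p); print(manip.state()["time_s"])
manip.movel(tcp(P,.21,p),p,max_speed=.15)
s=manip.state();print(s["time_s"],s["tcp_pos"],tcp(P,.21,p),s["opening"],s["wrist_force"],s["gripper_force"])
f=[snap("side","s2"),snap("scene","sc2")]
out=[]
for g in f:
    u,v=proj(g,P+[0,0,.14]).astype(int);print(u,v)
    c=g["frame"][v-90:v+60,u-100:u+100,::-1];out.append(cv2.resize(c,(400,300),interpolation=cv2.INTER_CUBIC))
cv2.imwrite("pics/f2.png",np.hstack(out))
```

```text
16.1417
16.8917 [0.46320498 0.22197437 0.21058969] [0.463 0.222 0.21 ] 0.049299575662051384 [ 0.63919929 -0.55302305 -0.50318459] 39.988346099853516
263 209
314 265
```

View pics/f2.png

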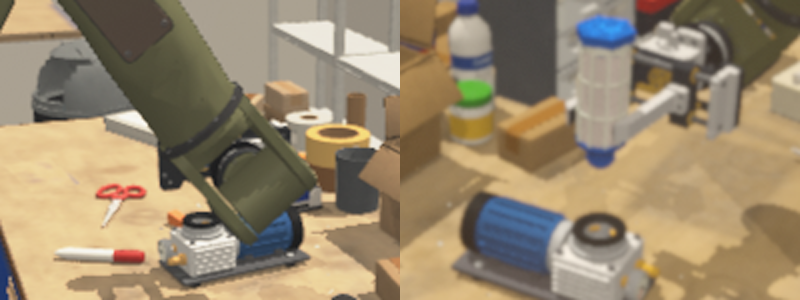

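The scene half of the picture shows the cartridge inverted in the grip, spigot tip near full-frame (314,254), directly over the ring at (314,289). The side view is blocked by the wrist, so I check with the wrist camera, which is now below the tool.

Run:
```python
from h import *
from cell import manip
g=snap("wrist","w3");sc=np.load("pics/sc2.npz")
print(proj(g,P+[0,0,.159]),proj(g,P+[0,0,.0865]),proj(sc,P+[0,0,.159]),proj(sc,P+[0,0,.0865]))
c=sc["frame"][180:320,254:374,::-1]
cv2.imwrite("pics/f3.png",np.hstack([g["frame"][:,60:500,::-1],cv2.resize(c,(360,480))[:,:,:]]))
```

```text
[319.0413948  192.47875434] [319.74062851  -5.50812564] [315.06295383 257.57335011] [314.14553488 287.96714948]
```

View pics/f3.png

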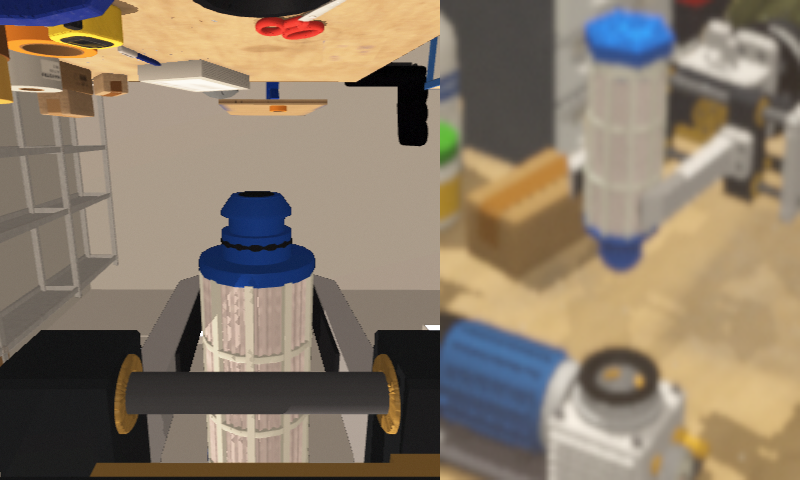

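The wrist view shows the spigot end near full-frame (318,194) against (319,192) predicted, upright and undisplaced. I descend in guarded steps and watch the lateral force.

Run:
```python
from h import *
from cell import manip
p=lev(np.radians(90),0,np.pi); P=np.array([.463,.2035,0])
manip.movel(tcp(P,.142,p),p,max_speed=.12); manip.hold(.2); f0=manip.state()["wrist_force"]
print(manip.state()["time_s"],f0)
for h in(.134,.130,.126,.123):
    g=manip.movel(tcp(P,h,p),p,max_speed=.03,guard=8)
    manip.hold(.1);s=manip.state();print(h,g,s["time_s"].__round__(2),s["tcp_pos"].round(4),(s["wrist_force"]-f0).round(2),s["torque"].round(2))
    if g: break
```

```text
17.9583 [ 0.45017906 -0.31324157 -0.68971701]
0.134 False 18.48 [0.463  0.2225 0.134 ] [ 0.29  1.04 -0.89] [-0.65 -0.05 -0.02]
0.13 False 18.86 [0.463  0.2225 0.13  ] [-1.31  0.28  0.49] [-0.58 -0.04 -0.04]
0.126 False 19.24 [0.463  0.2225 0.126 ] [0.33 0.34 0.39] [-0.64 -0.07 -0.04]
0.123 False 19.59 [0.463  0.2225 0.123 ] [-0.66  0.45 -0.46] [-0.59 -0.09  0.04]
```

Run:
```python
from h import *
from cell import manip
p=lev(np.radians(90),0,np.pi); P=np.array([.463,.2035,0])
manip.command_gripper(.03,55)
for h in(.120,.118,.116,.114,.113,.112,.111,.110,.109,.108,.107):
    g=manip.movel(tcp(P,h,p),p,max_speed=.02,guard=30)
    s=manip.state();print(h,g,s["time_s"].__round__(2),s["tcp_pos"].round(4),s["wrist_force"].round(2),s["torque"].round(2))
    if g or s["wrist_force"][2]>25: break
snap("wrist","w4"); f=snap("scene","sc4"); w=np.load("pics/w4.npz")
cv2.imwrite("pics/f4.png",np.hstack([w["frame"][:,100:540,::-1],cv2.resize(f["frame"][200:340,254:374,::-1],(360,480))]))
```

```text
0.12 False 20.11 [0.4628 0.2226 0.1197] [-3.35 -0.39 -0.89] [-0.55  0.04  0.51]
0.118 False 20.36 [0.4631 0.2225 0.1178] [-0.19  0.8  -3.21] [-0.67 -0.06  0.01]
0.116 False 20.61 [0.4628 0.2225 0.1149] [  0.32  -0.08 -14.73] [-2.98  0.11  0.06]
0.114 False 20.86 [0.463  0.2225 0.114 ] [-0.77 -1.14 -4.26] [-1.25 -0.05  0.12]
0.113 False 21.11 [0.4631 0.2225 0.1133] [ 0.06  0.83 -0.67] [-0.58 -0.03  0.09]
0.112 False 21.36 [0.4631 0.2225 0.113 ] [-0.52  0.79  6.26] [ 0.85 -0.02  0.26]
0.111 False 21.61 [0.4632 0.2225 0.1128] [-3.14 -0.49 13.85] [2.1  0.1  0.48]
0.11 False 21.86 [0.4632 0.2225 0.1128] [-4.51  0.12 23.34] [3.58 0.24 0.77]
0.109 False 22.11 [0.4632 0.2224 0.1127] [-5.25 -1.39 31.91] [5.08 0.38 1.11]
```

View pics/f4.png

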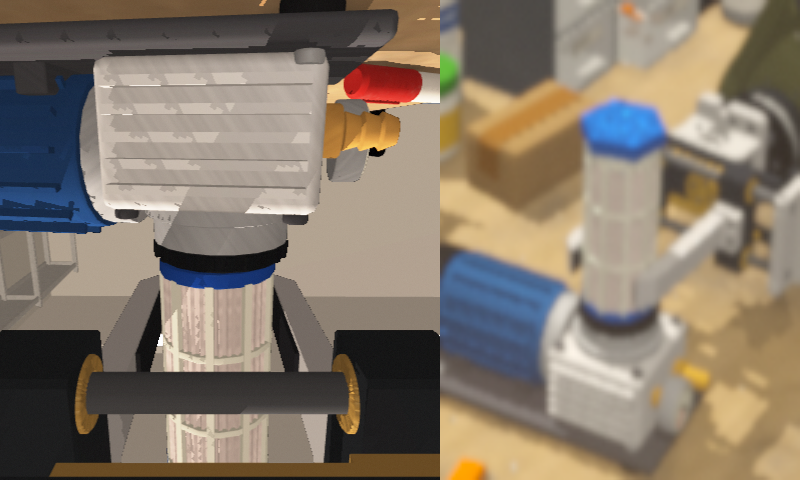

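The wrist and scene views show the cartridge's blue shoulder against the black ring with no spigot visible. The jaws pulled it down at 0.116, then it met a hard stop at 0.113, as calculated. I relax the push, release and back away.

Run:
```python
from h import *
from cell import manip
p=lev(np.radians(90),0,np.pi); P=np.array([.4631,.2035,0])
manip.movel(tcp(P,.113,p),p,max_speed=.02);print(manip.state()["wrist_force"])
manip.command_gripper(.09,20)
manip.movel(tcp(P-[0,.06,0],.113,p),p,max_speed=.08)
manip.movel(tcp(P-[0,.10,0],.16,p),p,max_speed=.12)
manip.movel(tcp(P-[0,.14,0],.26,p),p,max_speed=.15); manip.hold(.3)
s=manip.state();print(s["time_s"],s["tcp_pos"],s["opening"],s["wrist_force"])
f=snap("scene","sc5")["frame"];g=snap("side","s5")["frame"]
cv2.imwrite("pics/f5.png",np.hstack([cv2.resize(f[160:400,210:410,::-1],(400,480)),cv2.resize(g[130:370,180:380,::-1],(400,480))]))
```

```text
[-0.82305682 -0.32995001  0.94450727]
26.0833 [0.46304682 0.08266605 0.25963223] 0.08987337026919771 [-0.03924321 -0.56641292  1.56683219]
```

View pics/f5.png

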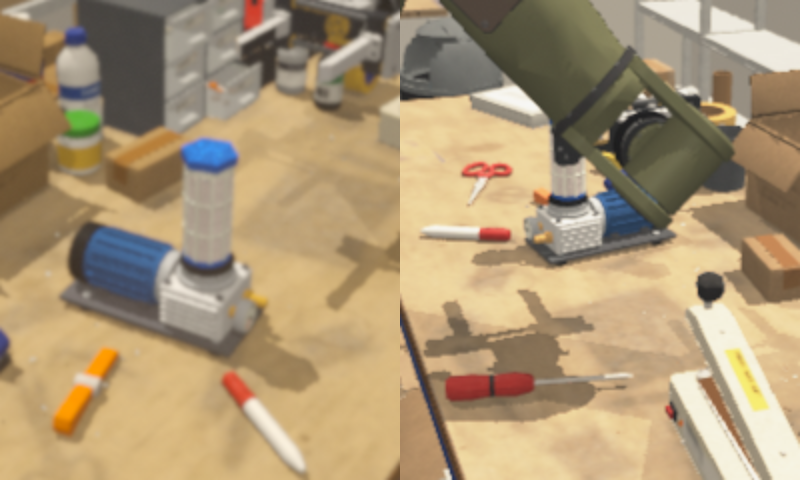

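The scene view shows the cartridge upright in the collet (crop 208,205), cap up and shoulder on the ring. The gripper is clear, and the clamp and carton have not moved.

```bash
python3 -c "
from cell import manip
print(manip.job_done())"
```

```text
the job is handed in; nothing more can be done
None
```

The filter cartridge is turned over, pushed fully home in the pump's collet past the jaws and standing on its own; the bystanders were left alone, and the job is handed in at about 26 s of the 61 s allowed.

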